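# Set the sealing time: home the notched lever, then push it out three clicks

### The job

Set the sealing time on the blue control box: with the fingertips or the outside of the fingers, push the yellow notched lever all the way back to its home stop at the red end, then push it away from there by exactly three clicks, never going beyond the third notch, and leave it sitting in that notch. Only push the lever, do not pinch it, and do not force it. Leave the bolt, the corner connector, the glue stick and the profile offcut beside the box where they stand.

Things in the scene. Friction and masses are not known exactly. Their poses are not given: they have to be found in the camera images.
- timer_box: blue control box fixed to the bench, 100 (x) x 190 (y) x 46 mm; origin: centre of its underside; y: the lever's way, from the red home end (-y) to the far end; z up. Its flat top carries a slot along x = 0 and ticks for seven notches 15 mm apart, y = -45 (home, red) to +45 mm, the third click at y = 0; a red bar lies across the home end. Only the lever stands above the top.
- lever (a joint): travel of the yellow lever from its home stop, m, toward the box's +y: 0 home, then a notch every 0.015 (third click 0.045) up to 0.090. About 7 to 10 N takes it out of a notch, most at first; half-way (7.5 mm) to the next notch a spring draws it on ahead of the finger. It stays in a notch when let go, and starts in the first or second (seldom balanced between).
- handle_mid (a point): centre of the yellow lever's upright grip, 70 mm above the bench; axes as the box's. The grip is 36 mm across the travel (x), 16 mm thick along it (y: push faces 8 mm either side of this point) and runs from 54 to 86 mm above the bench, on a thin steel stem.
- bolt: black socket-head bolt standing on its head, 13 mm across, 46 mm tall, loose; origin at the centre of its underside, z up; on the -x side of the box
- connector: die-cast corner connector, a pale 31 mm cube, loose; origin at the centre of its underside; on the +x side of the box
- glue_stick: red and blue glue stick standing upright, 26 mm across, 92 mm tall, loose; origin at the centre of its underside, z up; on the +x side of the box
- offcut: sawn piece of aluminium profile lying flat, 30 x 110 x 30 mm (long along its y), loose; origin at the centre of its underside; on the -x side of the box
Things that resemble listed ones, but are neither listed nor needed, are in the scene too. What is meant by the timer_box is not pink, and is the larger of those in its own colour.

How it is judged:
By the outcome, as a careful person would: the job done as asked, in the order asked, and still so for the second after the job is handed in, with the robot touching nothing.
It also fails if it takes over 56 s, if anything falls off the work surface, if the arm or the gripper's body presses on something with over 40 N, if the wrist force passes 120 N, or if a joint passes its speed limit or range.

### The arm

A 7-joint arm with a two-finger parallel gripper is mounted at the origin on a cart in front of the work surface, level with it; the furniture and walls round the work are solid. World frame = base frame: x ahead of the robot, y to its left, z up, the work surface at z = 0. Lengths are in m, angles in rad, forces in N, time in s.
With the tool pointing down it reaches from about 0.4 to 0.85 m from the base axis. Payload 10.4 kg.
Tool frame: the origin (TCP) lies at the very end of the fingers, on their centre line; the grasp point (between the pads) lies 19 mm behind it (r.pinch_z is the distance from the TCP to the grasp point, in m); z points along the fingers, y is the line along which they close (so a half turn about z gives the same grasp; the last joint's range is limited). The gripper opens to 87 mm and grips with 3 to 60 N. Pads are 19 mm wide; open, the fingers measure 117 mm over their backs; the gripper's body (75 mm by 190 mm) begins 51 mm behind the grasp point.
Start: joints at [1.22, 0.332, -0.065, 1.46, 0.022, 1.35, -0.088], TCP at [0.201, -0.592, 0.223] pointing down, gripper open.
Joint ranges: [-2.6, 2.6], [-0.5, 2.12], [-1.47, 1.34], [0.16, 2.42], [-1.27, 4.41], [0.06, 2.06], [-2.6, 2.6]. Speed limits (rad/s): [2.22, 2.22, 2.79, 2.79, 3.14, 3.14, 3.14].

### API

Orientations are given as a unit quaternion [x, y, z, w].
In Python, from bench import sensors, vision, r gives the robot as it stands.
- The arm moves only by the shell command python3 -m crank 'ROWS' [OPENING] [FORCE]. ROWS is JSON, a list of rows, each a list of 2 entries, a list of its own where there are three numbers: the shift along the tool's x, y, z normalised to -1 to 1, where 1 is 3 cm, then the turn about the tool's z normalised to -1 to 1, where 1 is 8 degrees. A call has 1 to 12 rows; each row shifts and turns the commanded pose from where the row before left it, along the tool's axes as they then stand; what a row does not reach is not made up. A row lasts 1/8 s, in which the tool goes at most 62.5 mm and 10.7 degrees, less where a joint would pass 70% of its speed; a pose out of reach is approached as far as the arm can. A call with a number of a shift or a turn outside -1 to 1 is refused whole. A call with a gripper value outside its range is refused whole. OPENING is the opening, from 0 (shut) to 1 (fully open), set as the call begins (- or left out, the last holds). The fingers move at their own pace and stop on an object; FORCE is the grip in N (left out, the last holds). Time passes only in rows, so rows that do not move let the fingers close. It gives the time, the measured TCP pose, the force, the opening and the grip force at its end, in the units of the state.
- sensors.read_state(): the state, without advancing time (a new reading comes with each control period).
- vision.camera(name): name is "side" or "top" or "wrist"; returns the picture (400x640x3 uint8, red, green, blue); there is no depth.
- vision.camera_model(name): a dict with "vertical_fov" (degrees; the focal length in pixels is half the picture's height over the tangent of half this angle, whatever the lens; pixels are square), "cx", "cy" (the principal point, pixels), "camera_from_world" (4x4, takes a point from world to camera coordinates); the wrist camera has in their place "hand_eye" (4x4, takes a point from camera to tool coordinates, whose origin is the TCP and whose axes are the flange's). Camera axes: x right, y down, z forward; pixel columns grow to the right and rows downward; lengths in m; the calibration is good to about 2 mm. The wrist camera is an equidistant fisheye: a pixel r from the principal point sees the ray r / f radians off the axis. A picture is of the moment at which its call begins: read the wrist's pose just before it. camera_model takes no time and is no camera call.
- r.close_job(): hands the job in; it is judged then, once.
The state is a dict: "time": time; "joint_positions": joint angles; "joint_vel": joint speeds; "joint_torque": joint torques, N m; "ee_pos": TCP position; "eef_rot": TCP orientation; "ft_force": force on the tool from outside, world axes, zero at the start; "torque": the same for the moment, N m; "width": finger opening in m; "grip_force": force on a finger pad.
Only numpy, scipy, OpenCV 4.12 (cv2) and the standard library are available. Lean on these libraries where they do the work, as an engineer would, in place of code of your own. Each camera call takes 0.05 s, during which the arm holds its last target. There are 200 camera calls.

## Working session

There is one attempt and no reset: what is moved stays moved. The work goes in short steps, Python scripts to look and compute and a shell command to move; the robot and the scene stay as the last step left them, time stands still between calls to the robot, and variables do not carry over. Pictures are saved under pics/ and viewed, at most 10 in all, crops included, and the job is handed in when it is done.

```bash
mkdir -p pics
python3 - <<'E'
from bench import sensors, vision, r
import cv2, numpy as np
np.set_printoptions(precision=4,suppress=True)
s=sensors.read_state(); print(s)
for n in ("top","side"):
    cv2.imwrite(f"pics/{n}0.png",vision.camera(n)[:,:,::-1])
    print(n,vision.camera_model(n))
print(vision.camera_model("wrist"))
E
```

```text
{'time': 0.0, 'joint_positions': array([ 1.2204,  0.3329, -0.0647,  1.4609,  0.0216,  1.3499, -0.0885]), 'joint_vel': array([ 0.0016,  0.0002,  0.0003,  0.0004, -0.0003, -0.0012,  0.0001]), 'joint_torque': array([ -0.0007, -62.3249,   0.0241, -38.9907,  -0.0614,   0.0396,
         0.0002]), 'ee_pos': array([ 0.2011, -0.5914,  0.2217]), 'eef_rot': array([ 0.9866,  0.1632, -0.0002, -0.0007]), 'ft_force': array([-0.6771, -0.887 ,  0.2934]), 'torque': array([ 0.0343,  0.0134, -0.0015]), 'grip_force': 0.0, 'width': 0.08695090603103539}
top {'vertical_fov': 54.51982947495071, 'cx': 314.5114751573099, 'cy': 197.76941172306357, 'camera_from_world': array([[-0.0592, -0.9982, -0.0046, -0.0447],
       [-0.9757,  0.0588, -0.2111,  0.5733],
       [ 0.211 , -0.0081, -0.9775,  0.8175],
       [ 0.    ,  0.    ,  0.    ,  1.    ]])}
side {'vertical_fov': 46.56543799418867, 'cx': 311.934342665187, 'cy': 201.08628240637196, 'camera_from_world': array([[ 0.9553, -0.2957,  0.0012, -0.556 ],
       [-0.1016, -0.332 , -0.9378,  0.0918],
       [ 0.2777,  0.8957, -0.3472,  0.7759],
       [ 0.    ,  0.    ,  0.    ,  1.    ]])}
{'vertical_fov': 65.70646984690485, 'cx': 315.62672280808493, 'cy': 201.4968321291661, 'hand_eye': array([[-0.0002, -0.9596, -0.2813,  0.0773],
       [ 1.    , -0.0005,  0.0008,  0.0006],
       [-0.0009, -0.2813,  0.9596, -0.1618],
       [ 0.    ,  0.    ,  0.    ,  1.    ]])}
```

View pics/top0.png

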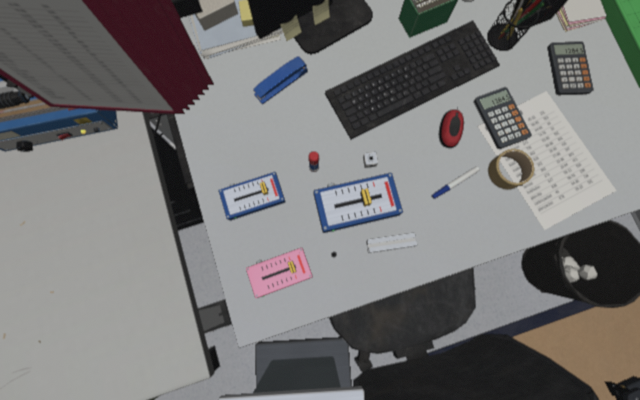

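View pics/side0.png

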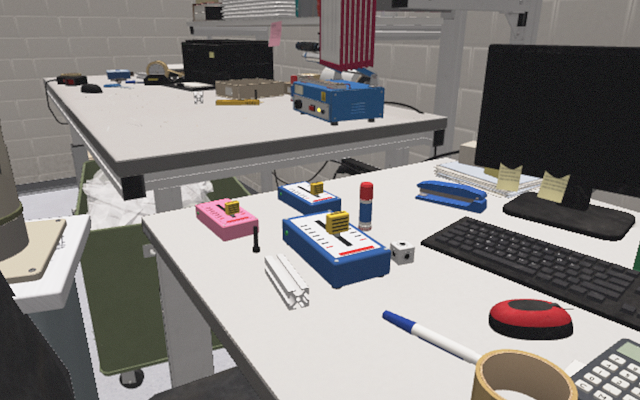

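The top view shows the large blue box at about (358,201). Its red bar is to the right at about (390,192), the yellow lever at (367,197), the glue stick at (314,160), the connector at (370,158), the bolt at (334,254) and the offcut at (391,243). The side view agrees: lever at (337,222).

```bash
cat > h.py <<'E'
import cv2, numpy as np
from bench import sensors, vision, r
np.set_printoptions(precision=4,suppress=True)
def ray(n,uv,M=None):
    M=vision.camera_model(n); f=200/np.tan(np.radians(M["vertical_fov"]/2))
    T=M["camera_from_world"];R=T[:3,:3]
    return -R.T@T[:3,3], R.T@np.array([(uv[0]-M["cx"])/f,(uv[1]-M["cy"])/f,1])
def plane(n,uv,z):
    c,d=ray(n,uv); return (c+d*(z-c[2])/d[2])
def two(a,b):
    (c1,d1),(c2,d2)=ray("top",a),ray("side",b)
    s=np.linalg.lstsq(np.c_[d1,-d2],c2-c1,rcond=None)[0]
    p,q=c1+s[0]*d1,c2+s[1]*d2
    return (p+q)/2,np.linalg.norm(p-q)
def mask(im,lo,hi,box=None):
    m=cv2.inRange(cv2.cvtColor(im,cv2.COLOR_RGB2HSV),lo,hi)
    if box:
        k=np.zeros_like(m);x0,y0,x1,y1=box;k[y0:y1,x0:x1]=255;m&=k
    return m
def cen(m):
    M=cv2.moments(m,True);return np.array([M["m10"],M["m01"]])/max(M["m00"],1),M["m00"]
YEL=((18,120,80),(35,255,255)); BLU=((100,120,50),(125,255,255)); RED1=((0,120,100),(8,255,255)); RED2=((172,120,100),(179,255,255))
E
python3 - <<'E'
from h import *
im=cv2.imread("pics/top0.png")[:,:,::-1].copy(); sd=cv2.imread("pics/side0.png")[:,:,::-1].copy()
b=mask(im,*BLU,(308,165,408,238))
c=np.concatenate([k for k in cv2.findContours(b,0,2)[0] if len(k)>15])
h=cv2.convexHull(c); ap=cv2.approxPolyDP(h,5,True)[:,0]; print(ap.tolist(),cv2.minAreaRect(h))
for p in ap: print(p,plane("top",p,.046),plane("top",p,0))
y=mask(im,*YEL,(340,180,395,220)); yt,a=cen(y); print("yel top",yt,a,cv2.boundingRect(y))
y2=mask(sd,*YEL,(322,205,355,240)); ys,a=cen(y2); print("yel side",ys,a,cv2.boundingRect(y2))
print("two",two(yt,ys),"z70",plane("top",yt,.07),plane("side",ys,.07))
R=mask(im,*RED1,(380,175,402,212))|mask(im,*RED2,(380,175,402,212)); rc,a=cen(R); print("red",rc,a,plane("top",rc,.046))
for n,uv,z in(("glue",(314,154),.092),("conn",(371,158),.031),("bolt",(334,254),.046),("off",(391,243),.03)): print(n,plane("top",uv,z))
cv2.imwrite("pics/crop1.png",np.hstack([cv2.resize(im[140:265,300:430],None,fx=3,fy=3),cv2.resize(sd[170:295,270:400],None,fx=3,fy=3)])[:,:,::-1])
E
```

```text
[[391, 176], [398, 214], [323, 230], [318, 190]] ((357.4631042480469, 201.8419189453125), (42.29717254638672, 80.95867156982422), 76.86598205566406)
[391 176] [ 0.614  -0.2599  0.046 ] [ 0.626  -0.2698  0.    ]
[398 214] [ 0.5236 -0.2668  0.046 ] [ 0.531 -0.277  0.   ]
[323 230] [ 0.4973 -0.0937  0.046 ] [ 0.5032 -0.0949  0.    ]
[318 190] [ 0.5908 -0.0881  0.046 ] [ 0.6016 -0.089   0.    ]
yel top [365.7788 196.9519] 104.0 (362, 189, 9, 16)
yel side [336.4582 221.7385] 371.0 (325, 211, 24, 23)
two (array([ 0.5626, -0.1934,  0.0706]), np.float64(6.0011841746102865e-05)) z70 [ 0.5627 -0.1935  0.07  ] [ 0.5631 -0.192   0.07  ]
red [388.9455 193.3818] 55.0 [ 0.5729 -0.251   0.046 ]
glue [ 0.663  -0.0834  0.092 ]
conn [ 0.6652 -0.2199  0.031 ]
bolt [ 0.4421 -0.1148  0.046 ]
off [ 0.4602 -0.2474  0.03  ]
```

View pics/crop1.png

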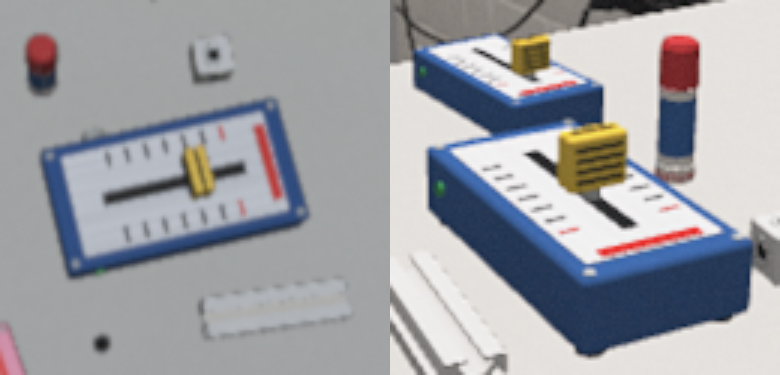

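The lever is about 17 mm to the home side of the third tick, so it sits in the second notch. The box is yawed about 8.3°. I'll shut the fingers and travel over at height.

```bash
python3 -m crank '[[[0.9,-0.56,0],0],[[0.9,-0.56,0],0],[[0.9,-0.56,0],0],[[0.9,-0.56,0],0],[[0.9,-0.56,0],0],[[0.9,-0.56,0],0],[[0.9,-0.56,0],0],[[0.9,-0.56,0],0],[[0.9,-0.56,0],0],[[0.9,-0.56,0],0],[[0,0,0],0.65],[[0,0,0],0.65]]' 0 20
python3 - <<'E'
from h import *
im=cv2.imread("pics/top0.png")[:,:,::-1].copy()
b=mask(im,(95,80,30),(130,255,255),(308,165,408,238))
n,l,st,_=cv2.connectedComponentsWithStats(b); i=1+st[1:,4].argmax()
ap=cv2.approxPolyDP(cv2.convexHull(cv2.findContours((l==i).astype(np.uint8),0,2)[0][0]),4,True)[:,0]
print(ap.tolist()); P=np.array([plane("top",p,.046) for p in ap]);print(P)
s=sensors.read_state();print(s["ee_pos"],s["eef_rot"],s["ft_force"],s["width"])
E
```

```text
time: 1.6
ee_pos: [0.4029, -0.3453, 0.2222]
eef_rot: [0.997, 0.072, -0.0, -0.0]
ft_force: [-0.4, -0.2, -0.1]
width: 0.0003
grip_force: 0.0
[[392, 176], [400, 213], [323, 231], [314, 191]]
[[ 0.6138 -0.2622  0.046 ]
 [ 0.5257 -0.2716  0.046 ]
 [ 0.495  -0.0936  0.046 ]
 [ 0.5889 -0.0787  0.046 ]]
[ 0.4029 -0.3453  0.2222] [ 0.9974  0.072  -0.0002 -0.0002] [-0.3819 -0.239  -0.1095] 0.0003072602934667498
```

```bash
python3 -m crank '[[[0.85,-0.82,0],0],[[0.85,-0.82,0],0],[[0.85,-0.82,0],0],[[0.85,-0.82,0],0],[[0.85,-0.82,0],0],[[0.85,-0.82,0],0],[[0.85,-0.82,0],0],[[0,0,0],0]]'
python3 - <<'E'
from h import *
s=sensors.read_state();print(s["ee_pos"],s["eef_rot"],s["ft_force"])
cv2.imwrite("pics/wr1.png",vision.camera("wrist")[:,:,::-1])
E
```

```text
time: 2.6
ee_pos: [0.5553, -0.1461, 0.2221]
eef_rot: [0.997, 0.075, -0.0, -0.001]
ft_force: [0.3, 0.8, 0.1]
width: 0.0003
grip_force: 0.0
[ 0.5553 -0.1461  0.2221] [ 0.9971  0.0755 -0.0001 -0.0008] [0.3395 0.8295 0.0871]
```

View pics/wr1.png

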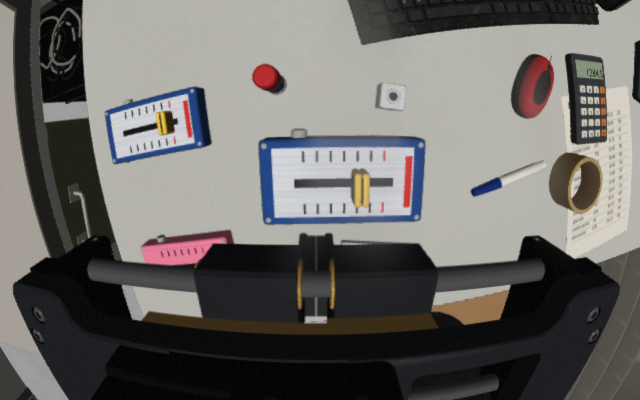

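The wrist view shows the box square to the tool. The handle is at (360,188), the red ticks at (384,156) and (384,208), and the third tick is near (345,157). I'll measure with this view.

```bash
cat >> h.py <<'E'
from scipy.spatial.transform import Rotation as Ro
def wplane(uv,z,pos,q):
    M=vision.camera_model("wrist"); f=200/np.tan(np.radians(M["vertical_fov"]/2))
    d=np.array([uv[0]-M["cx"],uv[1]-M["cy"]]);rr=np.hypot(*d);t=rr/f
    v=np.r_[np.sin(t)*d/max(rr,1e-9),np.cos(t)]
    H=M["hand_eye"];R=Ro.from_quat(q).as_matrix()
    c=pos+R@H[:3,3];v=R@H[:3,:3]@v
    return c+v*(z-c[2])/v[2]
def boxframe(p,C=np.array([.5559,-.1765]),yaw=np.radians(8.4)):
    d=p[:2]-C;return np.array([d@[np.cos(yaw),np.sin(yaw)],d@[-np.sin(yaw),np.cos(yaw)]])
E
python3 - <<'E'
from h import *
im=cv2.imread("pics/wr1.png")[:,:,::-1].copy()
pos=np.array([.5553,-.1461,.2221]);q=[.9971,.0755,-.0001,-.0008]
W=lambda uv,z:wplane(uv,z,pos,q)
b=mask(im,(95,80,30),(130,255,255),(250,130,432,230))
ap=cv2.approxPolyDP(cv2.convexHull(cv2.findNonZero(b)),6,True)[:,0]
P=np.array([W(p,.046) for p in ap]);print(ap.tolist());print(P,P.mean(0))
R=mask(im,*RED1,(370,145,430,215))|mask(im,*RED2,(370,145,430,215))
for m in cv2.findContours(R,0,2)[0]:
    if cv2.contourArea(m)>1: u=cv2.minAreaRect(m)[0];p=W(u,.046);print("red",u,p,boxframe(p))
y=mask(im,*YEL,(340,160,385,215));print(cv2.boundingRect(y),cen(y))
for z in(.07,.086):
  p=W(cen(y)[0],z);print("h",z,p,boxframe(p))
E
```

```text
[[424, 141], [419, 219], [264, 222], [260, 141]]
[[ 0.6232 -0.2606  0.046 ]
 [ 0.5311 -0.2762  0.046 ]
 [ 0.5002 -0.0939  0.046 ]
 [ 0.5934 -0.079   0.046 ]] [ 0.562  -0.1774  0.046 ]
red (407.5277099609375, 181.5015411376953) [ 0.5737 -0.2509  0.046 ] [ 0.0067 -0.0762]
(355, 174, 14, 33) (array([361.2216, 189.5227]), 352.0)
h 0.07 [ 0.5612 -0.1944  0.07  ] [ 0.0026 -0.0184]
h 0.086 [ 0.5648 -0.1914  0.086 ] [ 0.0067 -0.016 ]
```

```bash
python3 -m crank '[[[0,0,1],0],[[0,0,1],0],[[0,0,1],0],[[0,0,1],0],[[0,0,1],0],[[0,0,0.3],0],[[0,0,0],0],[[0,0.3,0],0],[[0,0.2,0],0],[[0,0,0],0]]'
```

```text
time: 3.9
ee_pos: [0.5567, -0.1653, 0.064]
eef_rot: [0.997, 0.072, 0.0, 0.0]
ft_force: [0.6, -0.6, 0.2]
width: 0.0004
grip_force: 0.0
```

```bash
python3 -m crank '[[[0,0.1,0],0],[[0,0.1,0],0],[[0,0.1,0],0],[[0,0,0],0]]'; python3 -m crank '[[[0,0.1,0],0],[[0,0.1,0],0],[[0,0,0],0]]'
```

```text
time: 4.4
ee_pos: [0.5578, -0.1734, 0.0635]
eef_rot: [0.997, 0.073, -0.0, 0.0]
ft_force: [0.5, -0.3, -0.1]
width: 0.0007
grip_force: 0.0
time: 4.78
ee_pos: [0.5586, -0.1775, 0.0634]
eef_rot: [0.997, 0.074, -0.0, -0.001]
ft_force: [-1.1, 3.4, 0.6]
width: 0.0006
grip_force: 2.0
```

```bash
for i in 1; do python3 -m crank '[[[0,0.1,0],0],[[0,0,0],0]]'; python3 -m crank '[[[0,0.1,0],0],[[0,0,0],0]]';python3 -m crank '[[[0,0.1,0],0],[[0,0,0],0]]'; python3 -m crank '[[[0,0.1,0],0],[[0,0,0],0]]'; done | grep -v eef
python3 - <<'E'
from h import *
im=vision.camera("top"); y=mask(im,*YEL,(340,180,395,220)); print(cen(y),boxframe(plane("top",cen(y)[0],.07)))
im=vision.camera("side"); y=mask(im,*YEL,(315,205,370,255)); print(cen(y),boxframe(plane("side",cen(y)[0],.07)))
cv2.imwrite("pics/s2.png",cv2.resize(im[170:295,270:400],None,fx=4,fy=4)[:,:,::-1])
E
```

```text
time: 5.03
ee_pos: [0.5592, -0.1825, 0.0636]
ft_force: [-0.8, 0.3, 0.3]
width: 0.0008
grip_force: 0.0
time: 5.28
ee_pos: [0.5595, -0.1859, 0.0636]
ft_force: [-1.3, -0.3, -0.1]
width: 0.0006
grip_force: 0.0
time: 5.52
ee_pos: [0.5599, -0.1884, 0.0635]
ft_force: [0.3, -0.4, -0.2]
width: 0.0004
grip_force: 0.0
time: 5.78
ee_pos: [0.5603, -0.1897, 0.0635]
ft_force: [-1.2, 2.9, 2.2]
width: 0.0006
grip_force: 2.4
(array([0., 0.]), 0.0) [0.6898 0.7684]
(array([340.7864, 224.6502]), 426.0) [ 0.0054 -0.0296]
```

View pics/s2.png

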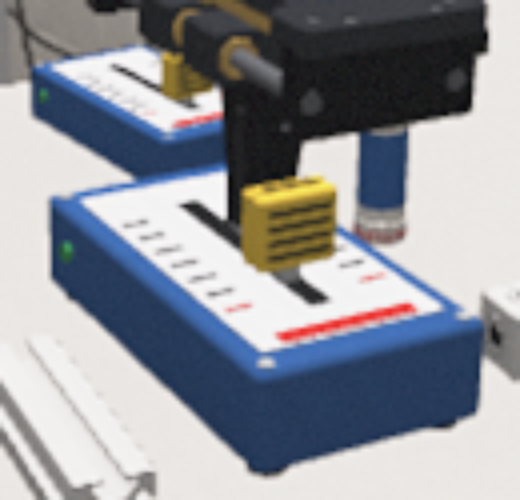

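Side view: the lever (289,223 in the crop) has clicked into the first notch, and the finger is touching its far face. I'll continue to the home stop.

```bash
(for k in 1; do python3 -m crank '[[[0,0.1,0],0],[[0,0.1,0],0],[[0,0,0],0]]'; python3 -m crank '[[[0,0.1,0],0],[[0,0,0],0]]';python3 -m crank '[[[0,0.1,0],0],[[0,0,0],0]]'; python3 -m crank '[[[0,0.1,0],0],[[0,0,0],0]]'; done) | grep -v -e eef -e wid
python3 - <<'E'
from h import *
im=vision.camera("side"); y=mask(im,*YEL,(315,205,370,255)); print(cen(y),boxframe(plane("side",cen(y)[0],.07)))
E
```

```text
time: 6.25
ee_pos: [0.5614, -0.1974, 0.0636]
ft_force: [0.2, -0.9, 0.5]
grip_force: 0.0
time: 6.5
ee_pos: [0.5617, -0.2007, 0.0636]
ft_force: [0.2, -0.2, -0.4]
grip_force: 0.0
time: 6.75
ee_pos: [0.5621, -0.2033, 0.0636]
ft_force: [-0.0, -1.1, 0.3]
grip_force: 0.0
time: 7.0
ee_pos: [0.5625, -0.2044, 0.0634]
ft_force: [-1.3, 4.9, 1.7]
grip_force: 2.5
(array([345.8165, 228.1583]), 436.0) [ 0.0058 -0.0448]
```

```bash
(python3 -m crank '[[[0,0.05,0],0],[[0,0,0],0]]'; python3 -m crank '[[[0,0.05,0],0],[[0,0,0],0]]') | grep -v -e eef -e wid
python3 - <<'E'
from h import *
im=vision.camera("side"); y=mask(im,*YEL,(315,205,370,255)); print(cen(y),boxframe(plane("side",cen(y)[0],.07)))
E
```

```text
time: 7.3
ee_pos: [0.5625, -0.2045, 0.0634]
ft_force: [-4.0, 8.2, 3.0]
grip_force: 5.0
time: 7.55
ee_pos: [0.5625, -0.2046, 0.0633]
ft_force: [-5.5, 13.4, 5.5]
grip_force: 7.4
(array([345.8437, 228.1149]), 435.0) [ 0.0059 -0.0447]
```

13 N moved nothing, so the lever is on its home stop. I'll back off, rise over the handle and come down on the red side.

```bash
python3 -m crank '[[[0,-0.5,0],0],[[0,0,0],0],[[0,0,-1],0],[[0,0,-1],0],[[0,0,-0.2],0],[[0,0,0],0],[[0,1,0],0],[[0,0.9,0],0],[[0,0,0],0],[[0,0,0],0]]'
python3 - <<'E'
from h import *
im=vision.camera("side"); y=mask(im,*YEL,(315,205,370,255)); print(cen(y),boxframe(plane("side",cen(y)[0],.07)))
E
```

```text
time: 8.85
ee_pos: [0.5688, -0.2493, 0.1284]
eef_rot: [0.997, 0.073, -0.001, -0.001]
ft_force: [0.6, 1.0, -1.0]
width: 0.0003
grip_force: 0.0
(array([346.3045, 228.547 ]), 404.0) [ 0.0057 -0.0465]
```

```bash
python3 -m crank '[[[0,0.15,0],0],[[0,0,0],0],[[0,0,1],0],[[0,0,1],0],[[0,0,0.2],0],[[0,0,0],0],[[0,0,0],0]]'
python3 - <<'E'
from h import *
im=vision.camera("side"); y=mask(im,*YEL,(315,205,370,255)); print(cen(y),boxframe(plane("side",cen(y)[0],.07)))
cv2.imwrite("pics/s3.png",cv2.resize(im[170:295,270:400],None,fx=4,fy=4)[:,:,::-1])
E
```

```text
time: 9.78
ee_pos: [0.5706, -0.255, 0.065]
eef_rot: [0.997, 0.073, 0.001, 0.001]
ft_force: [-0.2, 0.5, -0.2]
width: 0.0005
grip_force: 0.0
(array([341.2232, 229.5714]), 224.0) [-0.0032 -0.0465]
```

View pics/s3.png

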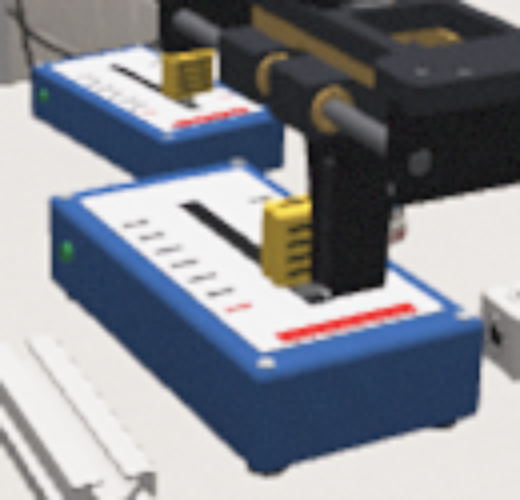

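The finger stands clear on the red side of the lever (lever at 288,240 in the crop, still home). Now I push toward +y in small steps.

```bash
(python3 -m crank '[[[0,-0.25,0],0],[[0,-0.2,0],0],[[0,0,0],0]]'; python3 -m crank '[[[0,-0.1,0],0],[[0,0,0],0]]';python3 -m crank '[[[0,-0.1,0],0],[[0,0,0],0]]'; python3 -m crank '[[[0,-0.1,0],0],[[0,0,0],0]]') | grep -v -e eef -e wid
python3 - <<'E'
from h import *
im=vision.camera("side"); y=mask(im,*YEL,(315,195,370,255)); print(cen(y),cv2.boundingRect(y))
E
```

```text
time: 10.2
ee_pos: [0.5679, -0.2404, 0.0638]
ft_force: [0.4, 0.0, 0.3]
grip_force: 0.0
time: 10.45
ee_pos: [0.5674, -0.2391, 0.0637]
ft_force: [0.4, -1.4, -0.7]
grip_force: 1.2
time: 10.7
ee_pos: [0.567, -0.2372, 0.0637]
ft_force: [1.5, -5.0, -0.7]
grip_force: 2.6
time: 10.95
ee_pos: [0.5664, -0.2325, 0.0635]
ft_force: [-0.1, -0.8, 0.8]
grip_force: 0.4
(array([336.9929, 227.4357]), 140.0) (333, 195, 12, 45)
```

```bash
(python3 -m crank '[[[0,-0.1,0],0],[[0,-0.1,0],0],[[0,0,0],0]]'; python3 -m crank '[[[0,-0.1,0],0],[[0,0,0],0]]';python3 -m crank '[[[0,-0.1,0],0],[[0,0,0],0]]'; python3 -m crank '[[[0,-0.1,0],0],[[0,0,0],0]]') | grep -v -e eef -e wid
python3 - <<'E'
from h import *
im=vision.camera("side"); y=mask(im,*YEL,(310,190,370,255)); n,l,st,c=cv2.connectedComponentsWithStats(y);print(st[1:],c[1:])
E
```

```text
time: 11.38
ee_pos: [0.5658, -0.2257, 0.0636]
ft_force: [-0.5, 0.3, -0.1]
grip_force: 0.0
time: 11.62
ee_pos: [0.5652, -0.2241, 0.0636]
ft_force: [0.6, -3.4, -0.8]
grip_force: 1.4
time: 11.88
ee_pos: [0.5648, -0.2219, 0.0637]
ft_force: [0.7, -4.0, -1.7]
grip_force: 2.1
time: 12.12
ee_pos: [0.5642, -0.2173, 0.0635]
ft_force: [0.3, 0.4, 0.0]
grip_force: 0.1
[[310 190  13   5  44]
 [334 190   5   5  12]
 [328 215  11  21 130]] [[315.5909 191.4545]
 [335.6667 192.25  ]
 [331.8077 225.6615]]
```

```bash
python3 -m crank '[[[0,0,0],0],[[0,0,0],0]]'|grep -e ee_pos -e force
python3 - <<'E'
from h import *
def f(im): 
  y=mask(im,*YEL,(310,205,370,255)); n,l,st,c=cv2.connectedComponentsWithStats(y);print(st[1:].tolist())
f(cv2.imread("pics/side0.png")[:,:,::-1].copy()); im=vision.camera("side"); f(im)
cv2.imwrite("pics/s4.png",cv2.resize(im[170:295,270:400],None,fx=4,fy=4)[:,:,::-1])
E
```

```text
ee_pos: [0.5644, -0.2174, 0.0635]
ft_force: [0.3, 0.1, 1.2]
grip_force: 0.0
[[325, 211, 24, 23, 371]]
[[328, 215, 11, 21, 134]]
```

View pics/s4.png

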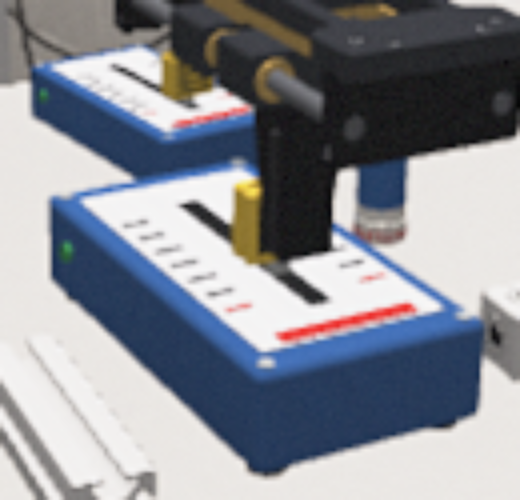

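Run:
```python
from h import *
M=vision.camera_model("side");f=200/np.tan(np.radians(M["vertical_fov"]/2));T=M["camera_from_world"]
def proj(p):
    c=T@np.r_[p,1];return np.array([M["cx"]+f*c[0]/c[2],M["cy"]+f*c[1]/c[2]])
a=np.radians(8.4);X=np.array([np.cos(a),np.sin(a)]);Y=np.array([-np.sin(a),np.cos(a)]);C=np.array([.559,-.177])
for t in(0,7.5,15,22.5,30,45):
    g=lambda x,y,z:proj(np.r_[C+X*x+Y*((-45+t)/1e3+y),z])
    print(t,g(-.018,.008,.086),g(-.018,.008,.054),g(-.018,-.008,.054))
sd=cv2.imread("pics/side0.png")[170:295,270:400]
ims={"side0":cv2.resize(sd,None,fx=4,fy=4)}
for n in("s2","s3","s4"): ims[n]=cv2.imread(f"pics/{n}.png")
for n,i in ims.items():
    y=mask(i[:,:,::-1].copy(),(18,100,60),(35,255,255),(200,150,345,300))
    k,l,st,c=cv2.connectedComponentsWithStats(y);j=1+st[1:,4].argmax();x0,y0,w,h,_=st[j]
    ys=[np.nonzero(l[r]==j)[0].min()/4+270 for r in range(y0+25,y0+65,8)]
    print(n,x0/4+270,y0/4+170,(y0+h)/4+170,ys)
```

```text
0 [331.8828 219.1822] [331.5486 238.4023] [336.5059 242.4455]
7.5 [329.5848 217.4819] [329.2888 236.5593] [334.1585 240.531 ]
15 [327.3274 215.8117] [327.0685 234.7484] [331.8529 238.6506]
22.5 [325.1096 214.1707] [324.8864 232.9687] [329.5878 236.8032]
30 [322.9303 212.5583] [322.7418 231.2195] [327.3623 234.988 ]
45 [318.6835 209.4162] [318.5609 227.8095] [323.0256 231.451 ]
side0 325.0 211.0 234.25 [np.float64(326.5), np.float64(326.75), np.float64(326.75), np.float64(326.5), np.float64(325.25)]
s2 329.75 213.75 238.0 [np.float64(330.0), np.float64(330.0), np.float64(330.0), np.float64(330.0), np.float64(330.5)]
s3 334.75 218.5 241.75 [np.float64(336.0), np.float64(336.0), np.float64(336.0), np.float64(335.75), np.float64(334.75)]
s4 327.5 215.0 236.0 [np.float64(329.0), np.float64(329.0), np.float64(328.5), np.float64(327.5), np.float64(327.5)]
```

The edges put the lever at about 22 mm, on the balance point just before the second click, with the finger touching at zero force. I'll carry on in small steps.

```bash
cat > e.py <<'E'
from h import *
i=cv2.resize(vision.camera("side")[170:295,270:400],None,fx=4,fy=4)
y=mask(i,(18,100,60),(35,255,255),(160,130,345,300))
k,l,st,c=cv2.connectedComponentsWithStats(y);j=1+st[1:,4].argmax();x0,y0,w,h,_=st[j]
print("edge",np.median([np.nonzero(l[r]==j)[0].min()/4+270 for r in range(y0+25,y0+65,8)]),"bottom",(y0+h)/4+170)
E
python3 -m crank '[[[0,-0.08,0],0],[[0,0,0],0],[[0,0,0],0]]'|grep -e ee_pos -e force; python3 e.py
python3 -m crank '[[[0,-0.1,0],0],[[0,0,0],0]]'|grep -e ee_pos -e force; python3 e.py
```

```text
ee_pos: [0.564, -0.2151, 0.0636]
ft_force: [-0.3, -0.5, 0.1]
grip_force: 0.0
edge 326.75 bottom 234.25
ee_pos: [0.5636, -0.2119, 0.0636]
ft_force: [0.3, -0.2, 0.3]
grip_force: 0.0
edge 326.75 bottom 234.25
```

Second notch, matching the starting picture exactly. Now the third click.

```bash
g(){ grep -e ee_pos -e ft_; }
python3 -m crank '[[[0,-0.1,0],0],[[0,0,0],0]]'|g
python3 -m crank '[[[0,-0.1,0],0],[[0,0,0],0]]'|g
python3 -m crank '[[[0,-0.07,0],0],[[0,0,0],0]]'|g; python3 e.py
python3 -m crank '[[[0,-0.05,0],0],[[0,0,0],0]]'|g; python3 e.py
```

```text
ee_pos: [0.5631, -0.2095, 0.0636]
ft_force: [-0.4, -1.7, -0.7]
ee_pos: [0.5628, -0.2083, 0.0637]
ft_force: [1.9, -6.7, -2.5]
ee_pos: [0.5623, -0.2053, 0.0636]
ft_force: [0.2, -3.2, -0.7]
edge 325.0 bottom 233.5
ee_pos: [0.562, -0.202, 0.0635]
ft_force: [-0.7, -0.5, 0.4]
edge 324.0 bottom 232.5
```

```bash
g(){ grep -e ee_pos -e ft_; }
python3 -m crank '[[[0,-0.05,0],0],[[0,0,0],0],[[0,0,0],0]]'|g; python3 e.py
```

```text
ee_pos: [0.562, -0.2009, 0.0636]
ft_force: [-0.3, 0.1, -0.0]
edge 323.5 bottom 232.0
```

```bash
g(){ grep -e ee_pos -e ft_; }
python3 -m crank '[[[0,0,0],0],[[0,0,0],0]]'|g; python3 e.py
python3 -m crank '[[[0,-0.05,0],0],[[0,0,0],0],[[0,0,0],0]]'|g; python3 e.py
```

```text
ee_pos: [0.5619, -0.2013, 0.0636]
ft_force: [-0.4, 0.4, -0.2]
edge 323.5 bottom 232.0
ee_pos: [0.5617, -0.1998, 0.0636]
ft_force: [-0.2, 0.5, -0.8]
edge 322.0 bottom 231.0
```

The third click has drawn it in. I'll back off, rise and check.

```bash
python3 -m crank '[[[0,0.5,0],0],[[0,0,0],0],[[0,0,-1],0],[[0,0,-1],0],[[0,0,-1],0],[[0,0.8,-1],0],[[-1,0.8,-1],0],[[-1,0.8,0],0],[[-1,0.8,0],0],[[-1,0.8,0],0],[[-1,0.8,0],0],[[0,0,0],0]]'|grep -v eef
python3 e.py
python3 - <<'E'
from h import *
C=np.array([.559,-.177])
t=vision.camera("top"); s=vision.camera("side")
yt,a=cen(mask(t,*YEL,(335,180,395,220))); ys,b=cen(mask(s,*YEL,(310,195,365,245)))
print(yt,a,ys,b)
if a: p=two(yt,ys);print(p,boxframe(p[0],C))
print(boxframe(plane("side",ys,.07),C), boxframe(np.array([.563,-.192]),C))
cv2.imwrite("pics/fin.png",np.hstack([cv2.resize(t[140:265,300:430],None,fx=3,fy=3),cv2.resize(s[170:295,270:400],None,fx=3,fy=3)])[:,:,::-1])
E
```

```text
time: 16.95
ee_pos: [0.4337, -0.3821, 0.2135]
ft_force: [0.6, 0.2, 0.6]
width: 0.0004
grip_force: 0.0
edge 322.0 bottom 231.0
[359.219  198.1238] 105.0 [331.8721 218.2794] 383.0
(array([ 0.5605, -0.1784,  0.0709]), np.float64(0.00045805714849529646)) [ 0.0012 -0.0016]
[0.002  0.0003] [ 0.0018 -0.0154]
```

View pics/fin.png

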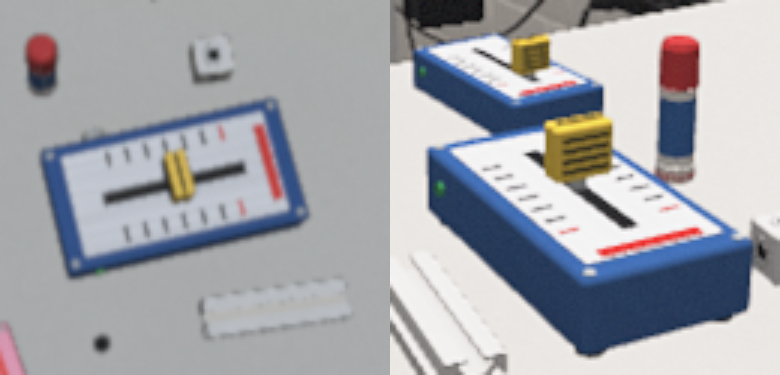

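The lever stands at the third tick (180,175 in the left half), at box y ≈ -1 mm and 15 mm on from its start. The bolt, connector, glue stick and offcut have not moved, and the robot is clear of everything.

```bash
python3 -c "
from bench import r
print(r.close_job())"
```

```text
the job is handed in; nothing more can be done
None
```

I pushed the lever to its home stop, then three clicks out; the final pictures show it sitting in the third notch, with the loose items unmoved, and the job is handed in at about 17 s.

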